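# Draw the sensor jig's spring slide to the mark and hold it

### The arm

A 6-joint arm with a two-finger parallel gripper is mounted at the origin on a cart in front of the work surface, level with it; the furniture and walls round the work are solid. World frame = base frame: x ahead of the robot, y to its left, z up, the work surface at z = 0. Lengths are in m, angles in rad, forces in N, time in s.
With the tool pointing down it reaches from about 0.4 to 0.825 m from the base axis. Payload 7 kg.
Tool frame: the origin (TCP) lies midway between the tips of the shut fingers; the grasp point (between the pads) lies 19 mm behind it; z points along the fingers, y is the line along which they close (so a half turn about z gives the same grasp; the last joint's range is limited). The gripper opens to 88 mm and grips with 3 to 60 N. Pads are 19 mm wide; open, the fingers measure 130 mm over their backs; the gripper's body (78 mm by 193 mm) begins 47 mm behind the grasp point.
Start: joints at [1.482, 0.359, 0.012, 0, -1.224, -0.288], TCP at [0.248, 0.628, 0.227] pointing down, gripper open.
Joint ranges: [-3.07, 3.07], [-1.43, 2.12], [-1.02, 1.25], [-3.03, 1.67], [-3.05, -0], [-3.03, 3.03]. Speed limits (rad/s): [2.39, 2.39, 3.01, 3.14, 3.14, 3.14].

### API

Orientations are given as [roll, pitch, yaw] about the fixed x, y, z axes, in that order (R = Rz(yaw) Ry(pitch) Rx(roll)).
In Python, from station import telemetry, eyes, ticket, recognise, trace gives the robot as it stands. The module is installed in compiled form; this text tells all that it offers.
- The arm moves only by the tool servo_tool, never from a script. Its argument "series" is a list that holds one entry, the list of rows, each a list of 4 numbers: the shift along the tool's x, y, z in mm, then the turn about the tool's z in rad. In form: [[[x, y, z, roll], ...]]. A call has exactly 10 rows; each row shifts and turns the commanded pose from where the row before left it, along the tool's axes as they then stand; what a row does not reach is not made up. A row lasts 1/12 s, in which the tool goes at most 41.7 mm and 7.16 degrees, less where a joint would pass 70% of its speed; a pose out of reach is approached as far as the arm can. A call is refused whole if a number of a shift passes 41.7 or a number of a turn 0.125, either way. A call with a gripper value outside its range is refused whole. "claw" is the gripper's target within -1 to 1 (shut at 1, half-way at 0, fully open at -1), set as the call begins (left out, the last holds). The fingers move at their own pace and stop on an object; "grip_force" is the grip in N (left out, the last holds). Time passes only in rows, so rows that do not move let the fingers close, or fill a call up. It gives the time, the measured TCP pose, the force, the opening and the grip force at its end, in the units of the state.
- telemetry.get_state(): the state, without advancing time (a new reading comes with each control period).
- eyes.grab_frame(name): name is "scene" or "top"; returns the picture (400x640x3 uint8, red, green, blue); there is no depth.
- eyes.calibration(name): a dict with "mtx" (3x3 intrinsics, pixels), "k1" (the pictures are not rectified: a ray, as slopes to the right and down, at radius r is drawn at 1 + k1 r^2 times it, then the intrinsics apply), "rvec" (rotation vector, rad) and "tvec" (3), from world to camera coordinates, as OpenCV has them. Camera axes: x right, y down, z forward; pixel columns grow to the right and rows downward; lengths in m; the calibration is good to about 2 mm. A picture is of the moment at which its call begins. calibration takes no time and is no camera call.
- ticket.job_done(): hands the job in; it is judged then, once.
Trained networks look in the newest picture that a camera, given by its name, has taken for a name from the list of things; names that differ only in an ending like _2 or _b are one class to them, and where a whole thing is asked for, a point or a joint stands for the part that bears it (a point fixed in the world has none). Each returns a list of dicts, best first, with "conf" (0 to 1); they miss things now and then, are a little off and sometimes report something else, mostly with a low value. They report only what shows in the picture. A call takes as long as a camera call. They do not tell look-alikes from the thing itself.
- recognise(camera, name): "position" ([x, y, z] in m, in world coordinates, good to about 4 mm: the middle of the surface that is visible of it).
- trace(camera, name): "mask" (400x640 bool, what is visible of it).
The state is a dict: "t": time; "q": joint angles; "qd": joint speeds; "joint_efforts": joint torques, N m; "eef_pos": TCP position; "ee_rot": TCP orientation; "force": force on the tool from outside, world axes, zero at the start; "moment": the same for the moment, N m; "width": finger opening in m; "gripper_force": force on a finger pad.
Only numpy, scipy, OpenCV 4.12 (cv2) and the standard library are available. Lean on these libraries where they do the work, as an engineer would, in place of code of your own. Each camera call takes 0.05 s, during which the arm holds its last target. There are 200 camera calls.

### The job

Take the pull pin with the orange grip out of its wooden stand, put it upright and fully home (collar down on the block) into the socket of the calibration jig's spring slide, and with the pin draw the slide out towards the jig's front until the yellow pointer lies over the red rider, never more than a centimetre past it. The slide springs back if released, so finish while still gripping the pin and holding the pointer over the rider for the sensor reading; touch the jig itself with nothing else at the end, and do not shift the rider, the blue pin or the other things lying about.

Things in the scene. Friction and masses are not known exactly. Their poses are not given: they have to be found in the camera images.
- pin_orange: Pull pin, 101 mm long overall, standing upright in one of the stand's two holes at the start (either one): steel shank 14 mm diameter x 36 mm with a tapered foot, then a collar 32 mm diameter x 5 mm, then a round plain grip 22 mm diameter x 60 mm in orange. Origin: centre of the shank's foot; z runs up along the pin (collar underside at z = 36 mm, grip from 41 to 101 mm). About 0.06 to 0.13 kg.
- pin_blue: Pull pin, 101 mm long overall, standing upright in one of the stand's two holes at the start (either one): steel shank 14 mm diameter x 36 mm with a tapered foot, then a collar 32 mm diameter x 5 mm, then a round plain grip 22 mm diameter x 60 mm in blue. Origin: centre of the shank's foot; z runs up along the pin (collar underside at z = 36 mm, grip from 41 to 101 mm). About 0.06 to 0.13 kg. It stays in the stand.
- stand: Fixed plywood block 56 x 170 x 45 mm (x, y, z); origin at the centre of its underside. Two holes of 17.5 mm diameter, 40 mm deep, at y = +50 and -50 mm of its frame; each pin's collar rests on the top.
- jig: Fixed calibration jig with an aluminium base 295 x 96 mm, from x = -130 (front) to +165 mm (back) of its frame, top at z = 12 mm. Origin: on the worktop surface under the socket's home position; its -x axis is the pull direction, towards the front (roughly towards the robot). Blue spring housing at the back, x = 65 to 160 mm, 46 mm high, carrying a sensor module to z = 64 mm.
- slide (a joint): Travel of the spring slide along the jig's -x in m: 0 = home (sprung back), 0.085 = end stop. Spring return: about 3 N at home, rising 0.9 N per 10 mm. The pointer is over the rider when this equals rider.
- socket (a point): Centre of the socket's mouth in the top of the slide's grey block (50 x 50 mm, top 62 mm above the worktop); moves with the slide. The hole is vertical, 17.5 mm diameter and 40 mm deep; with the pin fully home its foot lies 36 mm below this point. Axes parallel to the jig's.
- pointer (a point): Yellow pointer (4 mm wide along the travel) sticking out from the slide's +y side; point near its end, 32.5 mm above the worktop. Axes parallel to the jig's.
- rider (a joint): Position of the red rider along the jig's -x in m, on the same scale as slide; set to 0.040 to 0.070 at the start. It stays by friction and must not be shifted.
- rider_mark (a point): Centre of the top of the red rider (10 mm wide along the travel, 22 mm across, top 27.5 mm above the worktop) on the jig's +y edge; the pointer passes 3 mm above it. Axes parallel to the jig's.
- marker_black: Black marker pen lying down, 14 x 127 x 16 mm; bystander.
- tape_roll: Brown tape roll, 92 mm diameter x 49 mm; bystander.
- sensor_module: Black loose sensor module with a red button, 24 x 66 x 18 mm; bystander.
Not all that is in view belongs to the job. Leave any green look-alike of the pin_orange alone.

How it is judged:
By the outcome, as a careful person would: the job done as asked, in the order asked, and still so for the second after the job is handed in, while the arm keeps its last pose, push and grip.
It also fails if it takes over 45 s, if anything falls off the work surface, if the arm or the gripper's body presses on something with over 40 N, if the wrist force passes 120 N, or if a joint passes its speed limit or range.

## Working session

There is one attempt and no reset: what is moved stays moved. The work goes in short steps, Python scripts to look and compute and a tool call to move; the robot and the scene stay as the last step left them, time stands still between calls to the robot, and variables do not carry over. Pictures are saved under pics/ and viewed, at most 10 in all, crops included, and the job is handed in when it is done.

Besides the shell and the picture viewer there is one more tool, called after "Call:" by a JSON object that holds its "api" and its "payload", one argument or row to a line. servo_tool: Moves the arm, as the interface text tells. Its arguments: {"type":"object","properties":{"series":{"type":"array"},"claw":{"type":"number"},"grip_force":{"type":"number"}},"required":["series"]}

```bash
mkdir -p pics; cat > h.py <<'E'
import numpy as np, cv2
from station import telemetry, eyes, ticket, recognise, trace
def cam(n):
    c=eyes.calibration(n); R=cv2.Rodrigues(np.array(c["rvec"],float))[0]
    return np.array(c["mtx"],float),float(c["k1"]),R,np.array(c["tvec"],float).ravel()
def proj(n,P):
    K,k,R,t=cam(n); q=np.atleast_2d(P)@R.T+t; s=q[:,:2]/q[:,2:]
    s=s*(1+k*(s**2).sum(1,keepdims=True)); return s@K[:2,:2].T+K[:2,2]
def back(n,uv,z):
    K,k,R,t=cam(n); d=(np.atleast_2d(uv)-K[:2,2])@np.linalg.inv(K[:2,:2]).T
    s=d.copy()
    for _ in range(20): s=d/(1+k*(s**2).sum(1,keepdims=True))
    r=np.c_[s,np.ones(len(s))]@R; o=-R.T@t
    return o+r*((z-o[2])/r[:,2])[:,None]
def save(n,f,crop=None,sc=1):
    im=eyes.grab_frame(n); 
    o=im if crop is None else im[crop[1]:crop[3],crop[0]:crop[2]]
    cv2.imwrite(f,cv2.resize(o,None,fx=sc,fy=sc,interpolation=cv2.INTER_CUBIC)[:,:,::-1]); return im
E
python3 - <<'E'
from h import *
a=save("scene","pics/s0.png");b=save("top","pics/t0.png")
cv2.imwrite("pics/both.png",np.vstack([a,b])[:,:,::-1][:, :]) 
for c in("scene","top"):
    for n in("pin_orange","pin_blue","stand","jig","slide","socket","pointer","rider","rider_mark","marker_black","tape_roll","sensor_module"):
        print(c,n,[(np.round(d["position"],3).tolist(),round(d["conf"],2)) for d in recognise(c,n)][:3])
s=telemetry.get_state();print(s)
E
```

```text
scene pin_orange [([0.518, -0.228, 0.081], 0.67), ([0.46, -0.138, 0.078], 0.63), ([0.429, -0.203, 0.06], 0.52)]
scene pin_blue [([0.514, -0.326, 0.074], 0.73)]
scene stand [([0.503, -0.294, 0.039], 0.89)]
scene jig [([0.546, 0.071, 0.019], 0.85)]
scene slide [([0.529, 0.074, 0.046], 0.96)]
scene socket [([0.531, 0.07, 0.05], 0.66), ([0.578, 0.284, 0.011], 0.22)]
scene pointer [([0.534, 0.073, 0.048], 0.95)]
scene rider []
scene rider_mark []
scene marker_black []
scene tape_roll [([0.622, -0.443, 0.045], 0.92)]
scene sensor_module []
top pin_orange [([0.436, -0.201, 0.088], 0.66), ([0.527, -0.213, 0.087], 0.53), ([0.462, -0.132, 0.093], 0.45)]
top pin_blue []
top stand [([0.52, -0.267, 0.049], 0.8)]
top jig [([0.546, 0.09, 0.015], 0.66), ([0.538, 0.097, 0.063], 0.4)]
top slide [([0.542, 0.09, 0.06], 0.57), ([0.636, -0.424, 0.046], 0.29)]
top socket [([0.54, 0.095, 0.061], 0.77)]
top pointer [([0.54, 0.093, 0.061], 0.66)]
top rider []
top rider_mark []
top marker_black [([0.334, 0.191, 0.01], 0.71)]
top tape_roll [([0.633, -0.426, 0.049], 0.87)]
top sensor_module [([0.58, 0.291, 0.015], 0.49)]
{'t': 1.3, 'q': array([ 1.48207239e+00,  3.58597986e-01,  1.19453720e-02,  3.64401118e-06,
       -1.22407185e+00, -2.88131480e-01]), 'qd': array([-0.00149594, -0.00046481,  0.00276456,  0.00028366, -0.00051963,
        0.00072641]), 'joint_efforts': array([ 6.28162688e-04, -5.82393658e+01,  2.93294424e+01,  7.00245246e+00,
        1.20230473e-02, -2.52423354e-05]), 'eef_pos': array([0.2483927 , 0.62764817, 0.22658299]), 'ee_rot': array([-3.14152278e+00,  1.71342972e-05, -3.76854175e-01]), 'force': array([-0.19280571, -0.12278363, -0.31556806]), 'moment': array([-0.02372101,  0.01246237, -0.0010255 ]), 'gripper_force': 0.0, 'width': 0.08732562676752403}
```

View pics/s0.png

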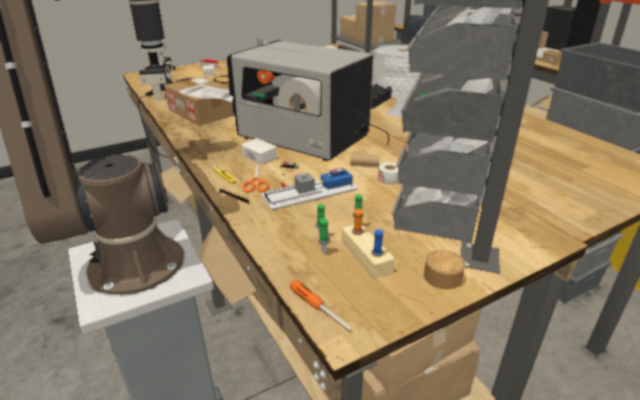

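View pics/t0.png

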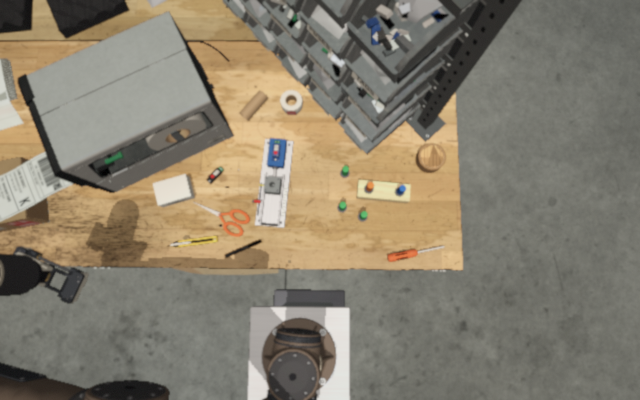

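The scene picture shows the stand with the orange pin at (358,218) and the blue at (378,240), with green look-alikes around it and the jig at (310,190). In the top picture the orange pin is at (370,186), the blue at (401,189), the slide at (274,184), the red rider near (256,201), and a bin rack overhangs beyond the stand.

```bash
python3 - <<'E'
from h import *
a=save("top","pics/t1.png",(235,130,435,240),4)
b=save("scene","pics/s1.png",(250,160,410,280),5)
def col(im,box,hl,hh,smin=110,vmin=60):
    hsv=cv2.cvtColor(im,cv2.COLOR_RGB2HSV).astype(int);H,S,V=hsv[...,0],hsv[...,1],hsv[...,2]
    m=((H>=hl)&(H<=hh) if hl<=hh else (H>=hl)|(H<=hh))&(S>smin)&(V>vmin)
    mm=np.zeros_like(m);mm[box[1]:box[3],box[0]:box[2]]=1;m=m&mm
    n,l,st,c=cv2.connectedComponentsWithStats(m.astype(np.uint8))
    return [(c[i].round(2).tolist(),st[i].tolist()) for i in range(1,n) if st[i][4]>=3]
bt=(240,135,440,235)
print("top red",col(a,(240,190,270,215),172,8,100)); print("top orange",col(a,(360,176,382,196),4,18,150))
print("blue",col(a,(390,178,412,200),100,125));print("green",col(a,bt,45,85,100))
print("yellow",col(a,(240,170,275,215),20,34,120))
print("sc red",col(b,(260,165,330,210),172,8,100));print("sc or",col(b,(345,195,372,240),4,16,150))
print("sc yellow",col(b,(280,165,330,210),20,34,120));print("sc green",col(b,(300,180,380,260),45,85,100));print("sc blue",col(b,(365,220,395,262),100,125))
for n,cams in(("slide","top"),("slide","scene"),("jig","top"),("pin_orange","top")):
    for d in trace(cams,n)[:2]:
        ys,xs=np.nonzero(d["mask"]);print(n,cams,round(d["conf"],2),xs.mean(),ys.mean(),xs.min(),xs.max(),ys.min(),ys.max(),len(xs), cv2.minAreaRect(np.c_[xs,ys].astype(np.float32)))
for c in("top","scene"):
    K,k,R,t=cam(c);print(c,(-R.T@t).round(3))
E
```

```text
top red [([256.35, 200.9], [253, 199, 7, 4, 20])]
top orange [([369.44, 186.33], [367, 183, 6, 8, 36])]
blue [([400.93, 189.49], [398, 186, 7, 8, 41])]
green [([344.92, 170.16], [343, 166, 5, 9, 38]), ([342.13, 205.39], [340, 202, 6, 8, 38]), ([362.97, 214.61], [360, 211, 7, 8, 38])]
yellow []
sc red [([283.08, 184.75], [282, 183, 4, 4, 12])]
sc or [([357.73, 219.86], [354, 210, 9, 22, 157])]
sc yellow []
sc green [([358.13, 200.82], [356, 195, 6, 13, 68]), ([322.12, 222.65], [318, 204, 10, 37, 253])]
sc blue [([377.72, 241.84], [374, 231, 8, 23, 134])]
slide top 0.77 271.8 184.76190476190476 260 281 170 194 315 ((271.5, 185.0), (22.188007354736328, 20.80125617980957), 56.3099365234375)
slide scene 0.94 304.89267015706804 182.95811518324606 294 321 173 193 382 ((307.37646484375, 182.1941375732422), (19.198347091674805, 26.682449340820312), 77.47119140625)
jig top 0.6 273.5982280431433 182.3971494607088 253 292 137 226 2596 ((272.01312255859375, 181.5742950439453), (34.00352096557617, 88.87329864501953), 5.946863174438477)
jig top 0.39 272.0833333333333 183.98850574712642 263 281 169 194 348 ((272.0, 181.5), (25.0, 18.0), 90.0)
pin_orange top 0.55 368.8024691358025 187.12345679012347 364 373 182 192 81 ((369.0000305175781, 187.00001525878906), (8.485280990600586, 9.899494171142578), 45.0)
pin_orange top 0.51 341.50847457627117 206.3728813559322 338 345 202 210 59 ((341.5, 206.0), (8.0, 7.0), 90.0)
top [ 0.265 -0.081  1.429]
scene [-0.035 -1.017  0.725]
```

View pics/t1.png

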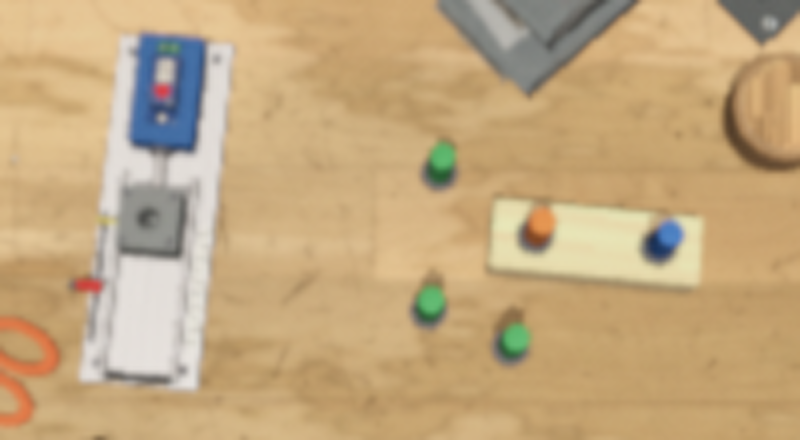

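View pics/s1.png

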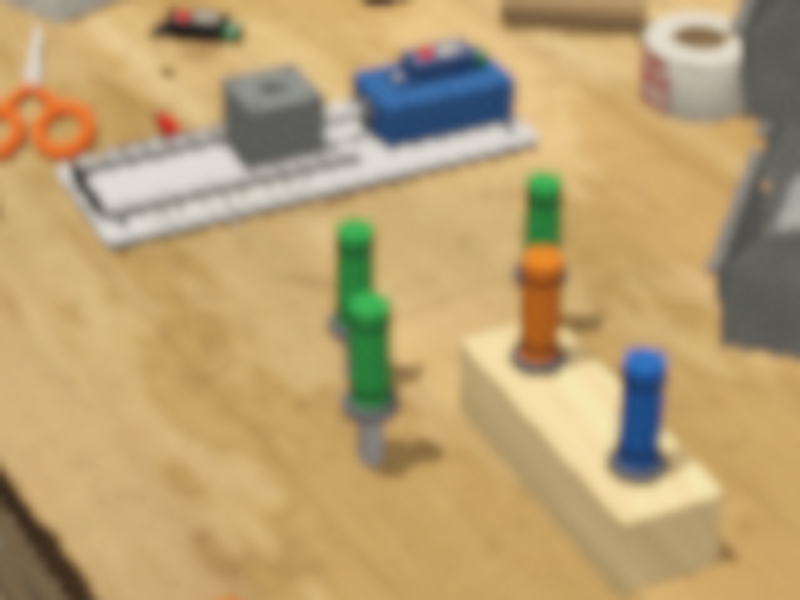

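```bash
cat >> h.py <<'E'
from scipy.optimize import least_squares
def cyl(x,y,z0,z1,r):
    a=np.linspace(0,2*np.pi,24,endpoint=False)
    return np.array([[x+r*np.cos(b),y+r*np.sin(b),z] for b in a for z in(z0,z1)])
def cen(n,P):
    h=cv2.convexHull(proj(n,P).astype(np.float32));m=cv2.moments(h);return np.array([m["m10"]/m["m00"],m["m01"]/m["m00"]])
def fitpin(obs,z0,z1,r=.011,x0=(.5,-.2)):
    f=lambda p:np.concatenate([cen(c,cyl(p[0],p[1],z0,z1,r))-uv for c,uv in obs])
    s=least_squares(f,x0,diff_step=1e-3);return s.x,s.fun
E
python3 - <<'E'
from h import *
T,S="top","scene"
for nm,u,v in(("or",(369.44,186.33),(357.73,219.86)),("bl",(400.93,189.49),(377.72,241.84))):
    for o in([(T,u)],[(S,v)],[(T,u),(S,v)]): x,f=fitpin(o,.05,.11);print(nm,x.round(4),f.round(2))
for g in((344.92,170.16),(342.13,205.39),(362.97,214.61)): print("green",fitpin([(T,g)],.041,.101)[0].round(3))
c=back(T,[(255,225),(284.5,227),(265.5,139),(293,141)],.012);print("corners",c.round(4).tolist())
M=np.array([[-.13,.048],[-.13,-.048],[.165,.048],[.165,-.048]])
def jf(p): 
    R=np.array([[np.cos(p[2]),-np.sin(p[2])],[np.sin(p[2]),np.cos(p[2])]]);return (M@R.T+p[:2]-c[:,:2]).ravel()
s=least_squares(jf,[.54,.09,0]);print("jig",s.x.round(4),s.fun.round(4))
print("socket top",back(T,[(272,184.25)],.062).round(4),"scene",back(S,[(250+272/5,160+88/5)],.062).round(4))
print("rider",back(T,[(256.35,200.9)],.025).round(4),back(S,[(283.08,184.75)],.025).round(4))
print("pointer",back(T,[(261.25,184.75)],.033).round(4))
for z in(.05,.15,.25,.4):print("rack",z,back(T,[(367,153),(345,131)],z).round(3).tolist())
E
```

```text
or [ 0.5287 -0.22  ] [-0. -0.]
or [ 0.5293 -0.2173] [-0. -0.]
or [ 0.5286 -0.219 ] [-0.32  0.01  0.14  0.38]
bl [ 0.5195 -0.3197] [0. 0.]
bl [ 0.5177 -0.321 ] [ 0. -0.]
bl [ 0.5187 -0.3201] [ 0.12  0.25  0.11 -0.31]
green [ 0.582 -0.143]
green [ 0.468 -0.134]
green [ 0.439 -0.2  ]
corners [[0.4102, 0.1485, 0.012], [0.4045, 0.0519, 0.012], [0.7024, 0.1234, 0.012], [0.6963, 0.0302, 0.012]]
jig [ 0.5359  0.0899 -0.0782] [-0.0002 -0.0006 -0.0019  0.0003  0.0017  0.0014  0.0004 -0.0011]
socket top [[0.5366 0.0905 0.062 ]] scene [[0.5343 0.086  0.062 ]]
rider [[0.488  0.1447 0.025 ]] [[0.4846 0.139  0.025 ]]
pointer [[0.5404 0.1293 0.033 ]]
rack 0.05 [[0.646, -0.216, 0.05], [0.721, -0.144, 0.05]]
rack 0.15 [[0.619, -0.206, 0.15], [0.688, -0.139, 0.15]]
rack 0.25 [[0.591, -0.197, 0.25], [0.655, -0.135, 0.25]]
rack 0.4 [[0.55, -0.182, 0.4], [0.605, -0.128, 0.4]]
```

```bash
python3 - <<'E'
from h import *
for uv in((367,153),(345,131),(360,145)):
  for z in(.02,.06,.1,.15,.2,.3):
    P=back("top",[uv],z);print(uv,z,P.round(3)[0],proj("scene",P).round(0)[0])
E
```

```text
(367, 153) 0.02 [ 0.655 -0.219  0.02 ] [395. 226.]
(367, 153) 0.06 [ 0.644 -0.215  0.06 ] [392. 214.]
(367, 153) 0.1 [ 0.632 -0.211  0.1  ] [389. 202.]
(367, 153) 0.15 [ 0.619 -0.206  0.15 ] [385. 186.]
(367, 153) 0.2 [ 0.605 -0.202  0.2  ] [381. 169.]
(367, 153) 0.3 [ 0.577 -0.192  0.3  ] [372. 133.]
(345, 131) 0.02 [ 0.731 -0.145  0.02 ] [400. 206.]
(345, 131) 0.06 [ 0.717 -0.144  0.06 ] [397. 196.]
(345, 131) 0.1 [ 0.704 -0.142  0.1  ] [394. 184.]
(345, 131) 0.15 [ 0.688 -0.139  0.15 ] [391. 170.]
(345, 131) 0.2 [ 0.671 -0.137  0.2  ] [387. 154.]
(345, 131) 0.3 [ 0.638 -0.133  0.3  ] [378. 121.]
(360, 145) 0.02 [ 0.682 -0.196  0.02 ] [398. 219.]
(360, 145) 0.06 [ 0.67  -0.193  0.06 ] [395. 208.]
(360, 145) 0.1 [ 0.658 -0.189  0.1  ] [392. 196.]
(360, 145) 0.15 [ 0.644 -0.185  0.15 ] [388. 180.]
(360, 145) 0.2 [ 0.629 -0.181  0.2  ] [384. 164.]
(360, 145) 0.3 [ 0.599 -0.173  0.3  ] [375. 129.]
```

Call:
{"api": "servo_tool", "payload": {
  "series": [
    [[0,0,0,-0.094],[0,0,0,-0.094],[0,0,0,-0.094],[0,0,0,-0.095],[12.5,37.6,0,0],[12.5,37.6,0,0],[12.5,37.6,0,0],[12.5,37.6,0,0],[12.5,37.6,0,0],[12.5,37.6,0,0]]
  ],
  "claw": -1
}}

```text
t: 2.43
eef_pos: [0.3237, 0.4002, 0.2267]
ee_rot: [-3.141, -0.0, 0.001]
force: [0.4, 0.3, 0.5]
width: 0.0875
gripper_force: 0.0
```

Call:
{"api": "servo_tool", "payload": {
  "series": [
    [[12.8,38.7,0,0],[12.8,38.7,0,0],[12.8,38.7,0,0],[12.8,38.7,0,0],[12.8,38.7,0,0],[12.8,38.7,0,0],[12.8,38.7,0,0],[12.8,38.7,0,0],[12.8,38.7,0,0],[12.8,38.7,0,0]]
  ]
}}

```text
t: 3.27
eef_pos: [0.4517, 0.0131, 0.2272]
ee_rot: [-3.141, -0.001, 0.001]
force: [1.3, 0.9, -0.5]
width: 0.0874
gripper_force: 0.0
```

Call:
{"api": "servo_tool", "payload": {
  "series": [
    [[12.8,38.7,0,0],[12.8,38.7,0,0],[12.8,38.7,0,0],[12.8,38.7,0,0],[12.8,38.7,0,0],[12.8,38.7,0,0],[0,0,20,0],[0,0,20,0],[0,0,0,0],[0,0,0,0]]
  ]
}}

```text
t: 4.1
eef_pos: [0.5277, -0.2173, 0.186]
ee_rot: [3.142, 0.002, -0.0]
force: [1.4, -0.7, 1.3]
width: 0.0876
gripper_force: 0.0
```

Call:
{"api": "servo_tool", "payload": {
  "series": [
    [[1,1.5,20,0],[0,0,20,0],[0,0,20,0],[0,0,20,0],[0,0,16,0],[0,0,14,0],[0,0,10,0],[0,0,4,0],[0,0,0,0],[0,0,0,0]]
  ]
}}

```text
t: 4.93
eef_pos: [0.5301, -0.2185, 0.0636]
ee_rot: [3.141, -0.001, 0.001]
force: [0.4, 0.4, -0.6]
width: 0.0877
gripper_force: 0.0
```

Call:
{"api": "servo_tool", "payload": {
  "series": [
    [[0,0,0,0],[0,0,0,0],[0,0,0,0],[0,0,0,0],[0,0,0,0],[0,0,0,0],[0,0,0,0],[0,0,0,0],[0,0,0,0],[0,0,0,0]]
  ],
  "claw": 1,
  "grip_force": 45
}}

```text
t: 5.77
eef_pos: [0.5293, -0.2186, 0.0625]
ee_rot: [3.142, 0.0, 0.0]
force: [-0.2, -0.3, 0.2]
width: 0.0267
gripper_force: 0.0
```

```bash
python3 - <<'E'
from h import *
s=telemetry.get_state();print(s["eef_pos"],s["force"],s["moment"],s["width"],s["gripper_force"])
save("scene","pics/s2.png",(300,160,420,280),5)
E
```

```text
[ 0.52933851 -0.21863736  0.06251504] [-0.19395378 -0.2567114   0.20630202] [ 0.00630875 -0.00097732  0.02133531] 0.02670090757100537 0.0
```

View pics/s2.png

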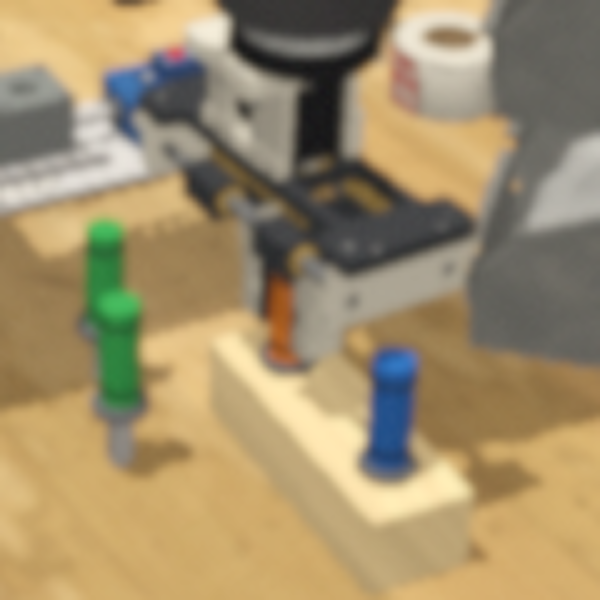

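The fingers straddle the orange grip (crop (282,320)) and are still closing; the blue pin and the green pins are untouched. I'll let them finish closing.

Call:
{"api": "servo_tool", "payload": {
  "series": [
    [[0,0,0,0],[0,0,0,0],[0,0,0,0],[0,0,0,0],[0,0,0,0],[0,0,0,0],[0,0,0,0],[0,0,0,0],[0,0,0,0],[0,0,0,0]]
  ]
}}

```text
t: 6.65
eef_pos: [0.5293, -0.2186, 0.0625]
ee_rot: [-3.142, 0.0, 0.0]
force: [0.0, 0.3, -1.4]
width: 0.0213
gripper_force: 45.0
```

Call:
{"api": "servo_tool", "payload": {
  "series": [
    [[0,0,-4,0],[0,0,-8,0],[0,0,-12,0],[0,0,-18,0],[0,0,-20,0],[0,0,-20,0],[0,0,-20,0],[0,0,-20,0],[0,0,-20,0],[0,0,-10,0]]
  ]
}}

```text
t: 7.48
eef_pos: [0.5303, -0.2189, 0.2181]
ee_rot: [3.141, -0.004, 0.001]
force: [0.2, -1.2, 0.0]
width: 0.0212
gripper_force: 45.0
```

Call:
{"api": "servo_tool", "payload": {
  "series": [
    [[0,-20,0,0],[0,-30,0,0],[0,-30,0,0],[0,-30,0,0],[0,-30,0,0],[0,-30,0,0],[0,-30,0,0],[0,-30,0,0],[0,-30,0,0],[0,-20,0,0]]
  ]
}}

```text
t: 8.32
eef_pos: [0.529, 0.0636, 0.2147]
ee_rot: [-3.141, -0.0, 0.001]
force: [0.9, -0.2, -0.3]
width: 0.0213
gripper_force: 45.0
```

Call:
{"api": "servo_tool", "payload": {
  "series": [
    [[0,-20,0,0],[0,-8,0,0],[0,0,0,0.11],[0,0,0,0.11],[0,0,0,0.11],[0,0,0,0.11],[0,0,0,0.11],[0,0,0,0.11],[0,0,0,0.11],[0,0,0,0.11]]
  ]
}}

```text
t: 9.15
eef_pos: [0.5291, 0.0889, 0.2145]
ee_rot: [3.141, 0.0, -0.886]
force: [-0.8, -0.5, -0.6]
width: 0.0215
gripper_force: 45.0
```

Call:
{"api": "servo_tool", "payload": {
  "series": [
    [[0,0,0,0.11],[0,0,0,0.11],[0,0,0,0.11],[0,0,0,0.11],[0,0,0,0.11],[0,0,0,0.11],[0,0,0,0.11],[0,0,0,0],[0,0,0,0],[0,0,0,0]]
  ]
}}

```text
t: 9.98
eef_pos: [0.5292, 0.0892, 0.2146]
ee_rot: [3.142, 0.0, -1.646]
force: [-0.2, -0.5, -1.0]
width: 0.0212
gripper_force: 45.0
```

```bash
python3 - <<'E'
from h import *
s=telemetry.get_state();print(s["t"],s["eef_pos"],s["ee_rot"],s["force"],s["moment"],s["width"],s["gripper_force"])
a=save("top","pics/t3.png",(235,130,395,240),5)
b=save("scene","pics/s3.png",(250,90,410,210),5)
hsv=cv2.cvtColor(b,cv2.COLOR_RGB2HSV)
E
```

```text
9.9833 [0.5292297  0.08917617 0.21457943] [ 3.14154804e+00  1.35165050e-05 -1.64642646e+00] [-0.16972383 -0.53980526 -0.98150834] [ 0.05111947 -0.07698142  0.03317193] 0.02117245781436382 45.00001072883606
```

View pics/s3.png

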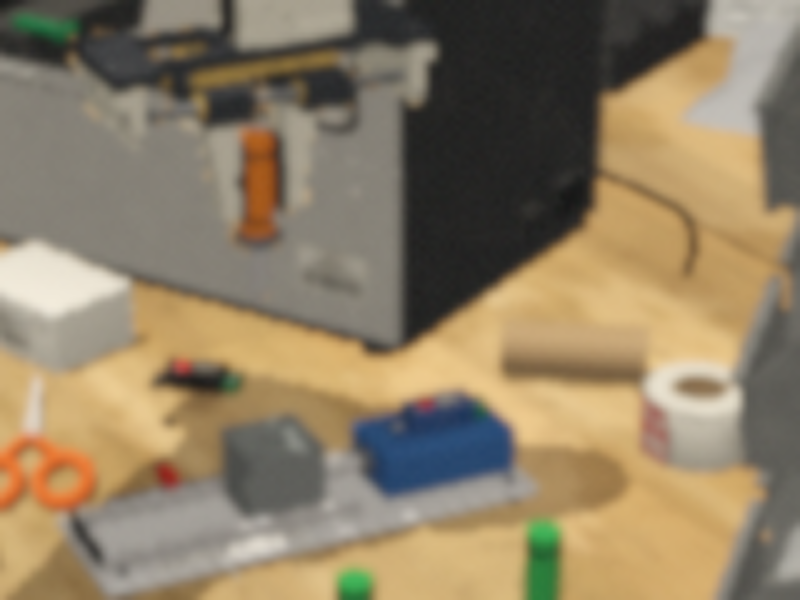

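```bash
cat > m.py <<'E'
from h import *
def hole(im,n,g,w=4):
    G=cv2.cvtColor(im,cv2.COLOR_RGB2GRAY).astype(float);u,v=g
    for _ in range(8):
        x0,y0=int(round(u)),int(round(v));p=G[y0-w:y0+w+1,x0-w:x0+w+1]
        yy,xx=np.mgrid[y0-w:y0+w+1,x0-w:x0+w+1];d=np.clip(np.percentile(p,60)-p-4,0,None)*(np.hypot(xx-u,yy-v)<=w)
        u,v=(d*xx).sum()/d.sum(),(d*yy).sum()/d.sum()
    return (round(u,2),round(v,2))
E
python3 - <<'E'
from m import *
t=cv2.imread("pics/t0.png")[:,:,::-1];s=cv2.imread("pics/s0.png")[:,:,::-1]
for n,im,g in(("top",t,(272,184)),("scene",s,(304,177.5))):
    h=hole(im,n,g,3);print(n,h,back(n,[h],.061).round(4))
    G=cv2.cvtColor(im,cv2.COLOR_RGB2GRAY);x,y=int(g[0]),int(g[1]);print(G[y-10:y+18,x-13:x+14])
b=eyes.grab_frame("scene");a=eyes.grab_frame("top")
hsv=cv2.cvtColor(b,cv2.COLOR_RGB2HSV).astype(int);m=(hsv[...,0]>=4)&(hsv[...,0]<=16)&(hsv[...,1]>150)&(hsv[...,2]>50)
m[:,:285]=0;m[:,320:]=0;m[:105]=0;m[150:]=0
ys,xs=np.nonzero(m);print("orange",xs.mean(),ys.mean(),xs.min(),xs.max(),ys.min(),ys.max())
for y in range(ys.min(),ys.max()+1): print(y,xs[ys==y].mean().round(2),(ys==y).sum(),end="; ")
f=.2146-.0535
print("exp",[(round(f+z,3),proj("scene",[[.5292,.0892,f+z]]).round(2)[0].tolist()) for z in(.041,.05,.06,.07)])
E
```

```text
top (np.float64(270.93), np.float64(183.82)) [[0.5382 0.0941 0.061 ]]
[[185 191 212 221 220 211 202 193 205 213 216 215 214 205 196 194 181 183
  210 221 221 221 219 212 206 203 214]
 [183 191 213 222 220 208 194 186 198 197 192 191 189 182 184 186 173 178
  205 215 215 215 212 203 194 188 209]
 [179 187 211 222 220 205 180 166 174 169 164 163 162 160 162 165 157 165
  182 189 190 190 187 184 184 180 206]
 [177 189 211 222 218 198 166 144 147 150 150 151 151 149 149 149 147 151
  156 158 160 161 164 168 180 180 205]
 [178 194 214 222 218 196 163 138 138 144 147 147 147 147 147 147 147 146
  143 138 139 138 151 168 184 180 206]
 [180 200 216 222 218 195 163 145 143 145 146 147 147 147 146 146 146 144
  138 132 131 119 138 174 191 188 208]
 [182 207 219 223 218 196 164 148 146 146 146 145 143 143 144 146 146 146
  142 140 133 109 126 177 195 198 212]
 [182 209 218 222 217 193 163 149 146 146 143 137 130 128 135 142 146 146
  146 145 135 106 127 179 193 201 214]
 [178 200 204 215 213 189 160 148 146 143 133 116 103 103 112 130 143 146
  146 144 131 102 129 180 191 207 217]
 [177 182 183
[... 5114 characters left out ...]
 165 165 159 154 156 158 159]
 [220 220 219 220 218 213 199 174 144 134 141 152 156 155 153 156 164 165
  159 155 155 157 159 159 162 168 176]
 [218 218 217 216 216 212 204 189 170 158 160 166 167 164 155 151 154 157
  157 156 158 168 180 186 189 194 200]]
orange 301.495652173913 125.77391304347826 299 305 116 136
116 301.0 3; 117 301.5 6; 118 301.5 6; 119 301.5 6; 120 301.5 6; 121 301.5 6; 122 301.5 6; 123 301.5 6; 124 301.5 6; 125 301.5 6; 126 301.5 6; 127 301.5 6; 128 302.0 7; 129 302.0 5; 130 302.0 5; 131 302.0 5; 132 301.5 4; 133 301.0 5; 134 301.0 5; 135 301.0 5; 136 301.0 5; exp [(0.202, [301.34, 135.49]), (0.211, [301.27, 132.64]), (0.221, [301.18, 129.44]), (0.231, [301.1, 126.21])]
```

Call:
{"api": "servo_tool", "payload": {
  "series": [
    [[-2.6,-7.1,10,0],[0,0,15,0],[0,0,15,0],[0,0,15,0],[0,0,14,0],[0,0,12,0],[0,0,8,0],[0,0,4,0],[0,0,0,0],[0,0,0,0]]
  ]
}}

```text
t: 11.02
eef_pos: [0.5369, 0.0915, 0.1217]
ee_rot: [-3.141, -0.0, -1.649]
force: [-0.2, -0.7, -1.0]
width: 0.0213
gripper_force: 45.0
```

```bash
python3 - <<'E'
from h import *
s=telemetry.get_state();e=s["eef_pos"];print(s["t"],e,s["ee_rot"],s["force"],s["moment"])
im=save("scene","pics/s4.png",(265,125,345,205),7)
f=e[2]-.0535
print("foot",f,"foot px",proj("scene",[[e[0],e[1],f],[e[0],e[1],f+.036],[e[0],e[1],f+.1]]).round(2).tolist())
print("hole for .5365,.0913",proj("scene",[[.5365,.0913,.062]]).round(2),"blk L/R")
E
```

```text
11.0167 [0.53689462 0.0914926  0.12168049] [-3.14143158e+00 -1.51758863e-04 -1.64946149e+00] [-0.15912345 -0.73753904 -1.04014358] [ 0.13498101 -0.05576971  0.01527589]
foot 0.06818049104041565 foot px [[304.28, 174.92], [304.02, 164.5], [303.55, 145.28]]
hole for .5365,.0913 [[304.24 176.74]] blk L/R
```

View pics/s4.png

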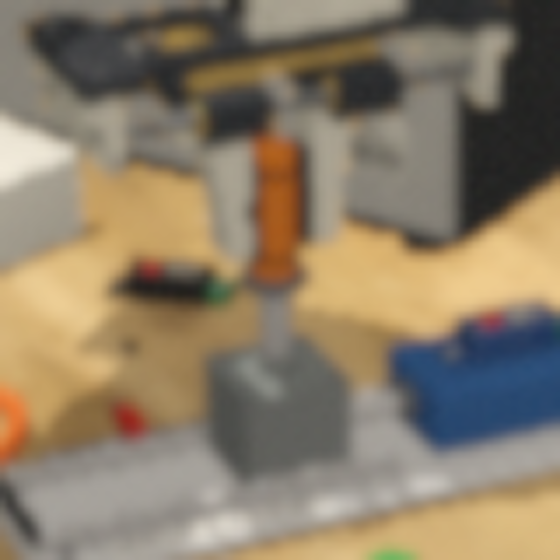

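The shank foot is at crop (277,358), just over the hole's place on the block top, and the pin is upright. I'll lower it gently.

Call:
{"api": "servo_tool", "payload": {
  "series": [
    [[0,0,2,0],[0,0,2,0],[0,0,2,0],[0,0,1,0],[0,0,1,0],[0,0,1,0],[0,0,1,0],[0,0,1,0],[0,0,0,0],[0,0,0,0]]
  ]
}}

```text
t: 11.9
eef_pos: [0.5366, 0.0914, 0.1105]
ee_rot: [3.141, -0.0, -1.65]
force: [0.3, -0.3, -0.5]
width: 0.0214
gripper_force: 45.0
```

Call:
{"api": "servo_tool", "payload": {
  "series": [
    [[0,0,2,0],[0,0,2,0],[0,0,2,0],[0,0,2,0],[0,0,2,0],[0,0,2,0],[0,0,2,0],[0,0,0,0],[0,0,0,0],[0,0,0,0]]
  ]
}}

```text
t: 12.73
eef_pos: [0.5366, 0.0914, 0.0966]
ee_rot: [-3.142, -0.0, -1.65]
force: [-0.4, 0.4, -0.9]
width: 0.0216
gripper_force: 45.0
```

Call:
{"api": "servo_tool", "payload": {
  "series": [
    [[0,0,2,0],[0,0,2,0],[0,0,2,0],[0,0,2,0],[0,0,2,0],[0,0,2,0],[0,0,2,0],[0,0,1,0],[0,0,0,0],[0,0,0,0]]
  ]
}}

```text
t: 13.57
eef_pos: [0.5366, 0.0914, 0.0815]
ee_rot: [3.142, -0.0, -1.65]
force: [-0.4, 0.1, -2.0]
width: 0.0213
gripper_force: 45.0
```

Call:
{"api": "servo_tool", "payload": {
  "series": [
    [[0,0,0.6,0],[0,0,0.6,0],[0,0,0.5,0],[0,0,0.5,0],[0,0,0.4,0],[0,0,0,0],[0,0,0,0],[0,0,0,0],[0,0,0,0],[0,0,0,0]]
  ]
}}

```text
t: 14.4
eef_pos: [0.5366, 0.0914, 0.0795]
ee_rot: [-3.141, 0.0, -1.65]
force: [-2.5, -0.6, 5.1]
width: 0.0215
gripper_force: 45.0
```

```bash
python3 - <<'E'
from h import *
def soft(im,box,f,th):
    p=im[box[1]:box[3],box[0]:box[2]].astype(float);w=f(p[...,0],p[...,1],p[...,2]);w=np.clip(w-th,0,None)
    yy,xx=np.mgrid[box[1]:box[3],box[0]:box[2]];return np.array([(w*xx).sum(),(w*yy).sum()])/w.sum(),w.astype(int)
now=eyes.grab_frame("top");sn=eyes.grab_frame("scene")
cv2.imwrite("pics/t5.png",cv2.resize(now[130:240,235:335],None,fx=5,fy=5)[:,:,::-1])
t=cv2.imread("pics/t0.png")[:,:,::-1];s=cv2.imread("pics/s0.png")[:,:,::-1]
red=lambda r,g,b:r-np.maximum(g,b); yel=lambda r,g,b:np.minimum(r,g)-b
yaw=-.0785;ex=np.array([np.cos(yaw),np.sin(yaw)]);ey=np.array([-ex[1],ex[0]]);o=np.array([.5366,.0914])
def box(q,x0,x1,y0,y1,z0,z1): return np.array([[*(q+ex*a+ey*b),z] for a in(x0,x1) for b in(y0,y1) for z in(z0,z1)])
for nm,c,im,b,th in(("top","top",t,(250,195,263,207),75),("scene","scene",s,(276,178,290,191),75),("topnow","top",now,(250,195,263,207),75),("scenenow","scene",sn,(276,178,290,191),75)):
    u,w=soft(im,b,red,th)
    r=least_squares(lambda p:cen(c,box(p,-.005,.005,-.011,.011,.014,.0275))-u,[.487,.142],diff_step=1e-3).x
    print(nm,u.round(2),r.round(4),"slide",-(r-o)@ex,"lat",(r-o)@ey)
u,w=soft(t,(257,180,266,190),yel,45);print(u,w)
P=back("top",[u],.033)[0];print("pointer",P.round(4),-(P[:2]-o)@ex,(P[:2]-o)@ey)
E
```

```text
top [256.7  200.88] [0.4887 0.1442] slide 0.0518720731855455 lat 0.04891547663874014
scene [282.96 184.32] [0.4887 0.1488] slide 0.05228298562715113 lat 0.053501898568242036<stdin>:4: RuntimeWarning: invalid value encountered in divide
Traceback (most recent call last):
ValueError: Residuals are not finite in the initial point.
```

View pics/t5.png

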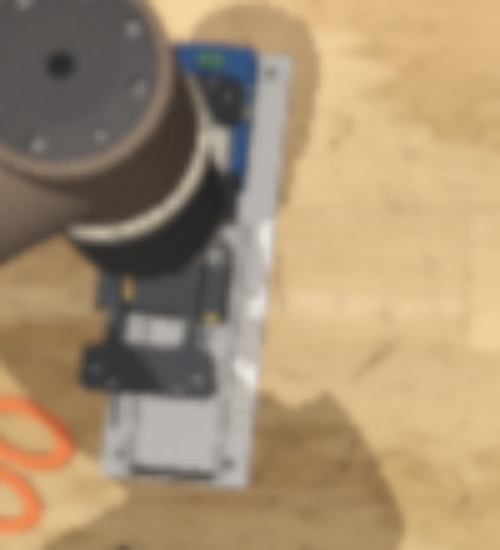

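Call:
{"api": "servo_tool", "payload": {
  "series": [
    [[0,0.5,0,0],[0,0.5,0,0],[0,0,0,0],[0,0,0,0],[0,0,0,0],[0,0,0,0],[0,0,0,0],[0,0,0,0],[0,0,0,0],[0,0,0,0]]
  ],
  "grip_force": 60
}}

```text
t: 15.33
eef_pos: [0.5363, 0.0917, 0.0795]
ee_rot: [-3.14, 0.0, -1.65]
force: [1.6, -1.3, 5.5]
width: 0.0213
gripper_force: 60.0
```

Call:
{"api": "servo_tool", "payload": {
  "series": [
    [[0,0.5,0,0],[0,0.5,0,0],[0,0,0,0],[0,0,0,0],[0,0,0,0],[0,0,0,0],[0,0,0,0],[0,0,0,0],[0,0,0,0],[0,0,0,0]]
  ]
}}

```text
t: 16.17
eef_pos: [0.5355, 0.0919, 0.0795]
ee_rot: [-3.14, 0.001, -1.649]
force: [3.4, -1.4, 5.5]
width: 0.0211
gripper_force: 60.0
```

Call:
{"api": "servo_tool", "payload": {
  "series": [
    [[0,0.5,0,0],[0,0.5,0,0],[0,0,0,0],[0,0,0,0],[0,0,0,0],[0,0,0,0],[0,0,0,0],[0,0,0,0],[0,0,0,0],[0,0,0,0]]
  ]
}}

```text
t: 17.0
eef_pos: [0.5345, 0.092, 0.0795]
ee_rot: [-3.14, 0.001, -1.649]
force: [3.0, -0.6, 5.7]
width: 0.0211
gripper_force: 60.0
```

Call:
{"api": "servo_tool", "payload": {
  "series": [
    [[0,2,0,0],[0,4,0,0],[0,5,0,0],[0,5,0,0],[0,5,0,0],[0,5,0,0],[0,4,0,0],[0,3,0,0],[0,1,0,0],[0,0,0,0]]
  ]
}}

```text
t: 17.83
eef_pos: [0.5007, 0.0949, 0.0795]
ee_rot: [-3.139, 0.001, -1.649]
force: [5.7, -1.1, 3.3]
width: 0.021
gripper_force: 60.0
```

Call:
{"api": "servo_tool", "payload": {
  "series": [
    [[0,2,0,0],[0,3,0,0],[0,3,0,0],[0,3,0,0],[0,3,0,0],[0,2,0,0],[0,1,0,0],[0,0,0,0],[0,0,0,0],[0,0,0,0]]
  ]
}}

```text
t: 18.67
eef_pos: [0.4843, 0.0964, 0.0795]
ee_rot: [-3.139, 0.001, -1.649]
force: [6.8, -1.9, 2.1]
width: 0.0211
gripper_force: 60.0
```

```bash
python3 - <<'E'
from h import *
s=telemetry.get_state();e=s["eef_pos"];print(s["t"],e,s["ee_rot"],s["force"],s["moment"])
im=save("scene","pics/s6.png",(255,145,335,215),8)
save("top","pics/t6.png",(240,160,320,230),7)
yaw=-.079;ex=np.array([np.cos(yaw),np.sin(yaw)]);print("pulled from onset",-(e[:2]-[.5357,.0918])@ex)
E
```

```text
18.6667 [0.48432613 0.09641158 0.07952168] [-3.13854450e+00  1.40969295e-03 -1.64900489e+00] [ 6.78664944 -1.90161642  2.12740898] [-0.52426415 -2.9657504   0.02298347]
pulled from onset 0.05157757787020979
```

View pics/s6.png

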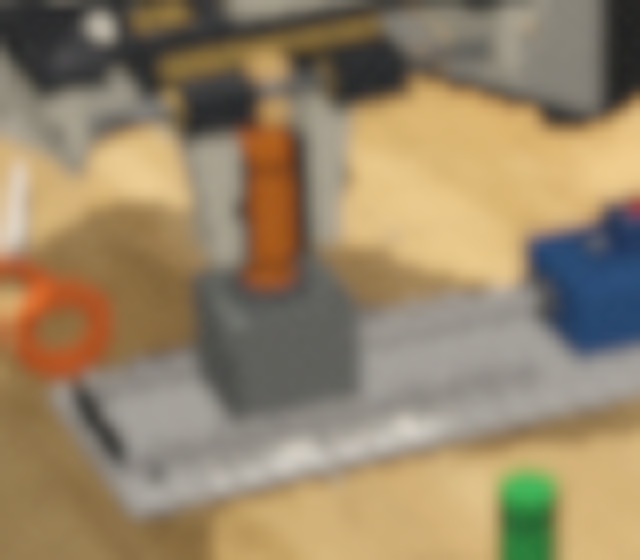

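```bash
python3 - <<'E'
from h import *
yaw=-.079;ex=np.array([np.cos(yaw),np.sin(yaw)]);ey=np.array([-ex[1],ex[0]]);o=np.array([.5371,.0914])
def edge(G,v,u0,sg,W=5):
    xs=np.arange(int(u0)-W,int(u0)+W+1);p=cv2.getRectSubPix(G,(2*W+1,1),(float(int(u0)),float(v)))[0]
    lo=p.min(); hi=np.percentile(p,75);m=(lo+hi)/2
    k=[i for i in range(len(p)-1) if sg*(p[i+1]-m)>=0>sg*(p[i]-m)]
    if not k:return np.nan
    i=min(k,key=lambda i:abs(xs[i]-u0));return xs[i]+(m-p[i])/(p[i+1]-p[i])
now=eyes.grab_frame("scene")
for nm,im,d0 in(("s0",cv2.imread("pics/s0.png")[:,:,::-1],0.),("now",now,.052)):
    G=cv2.cvtColor(im,cv2.COLOR_RGB2GRAY).astype(np.float32);out=[]
    for z in(.03,.035,.04,.045,.05):
        r=[]
        for cx,cy,sg in((-.025,.025,-1),(.025,-.025,1)):
            d=d0
            for _ in range(4):
                f=lambda d:proj("scene",[[*(o-ex*d+ex*cx+ey*cy),z]])[0]
                p=f(d);g=(f(d+.001)-p)/.001;u=edge(G,p[1],p[0],sg)
                d+=(u-p[0])/g[0]
            r.append(round(d*1e3,1))
        out.append(r)
    print(nm,out,np.nanmedian(np.array(out),0))
E
```

```text
s0 [[np.float64(0.2), np.float64(2.3)], [np.float64(0.3), np.float64(2.7)], [np.float64(0.2), np.float64(2.4)], [np.float64(0.6), np.float64(2.5)], [np.float64(1.2), np.float64(2.7)]] [0.3 2.5]
now [[np.float64(51.9), np.float64(53.2)], [np.float64(52.4), np.float64(52.9)], [np.float64(52.5), np.float64(53.0)], [np.float64(52.5), np.float64(53.2)], [np.float64(52.8), np.float64(53.0)]] [52.5 53. ]
```

Call:
{"api": "servo_tool", "payload": {
  "series": [
    [[0,0.5,0,0],[0,0.5,0,0],[0,0,0,0],[0,0,0,0],[0,0,0,0],[0,0,0,0],[0,0,0,0],[0,0,0,0],[0,0,0,0],[0,0,0,0]]
  ]
}}

```text
t: 19.65
eef_pos: [0.4834, 0.0965, 0.0795]
ee_rot: [-3.138, 0.001, -1.649]
force: [8.0, -1.5, 2.7]
width: 0.021
gripper_force: 60.0
```

```bash
python3 - <<'E'
from h import *
s=telemetry.get_state();print(s["t"],s["eef_pos"],s["ee_rot"],s["force"],s["gripper_force"])
a=save("top","pics/t7.png",(240,165,300,225),9);b=eyes.grab_frame("scene")
for n,im,bx in(("top",a,(245,190,270,215)),("scene",b,(272,175,300,195))):
    p=im[bx[1]:bx[3],bx[0]:bx[2]].astype(int);print(n,"max red",(p[...,0]-p[...,1:].max(2)).max())
E
```

```text
19.65 [0.48341623 0.0964752  0.07950257] [-3.13843505e+00  1.47963612e-03 -1.64911680e+00] [ 7.95759284 -1.54890399  2.7076938 ] 60.013089179992676
top max red 90
scene max red 76
```

View pics/t7.png

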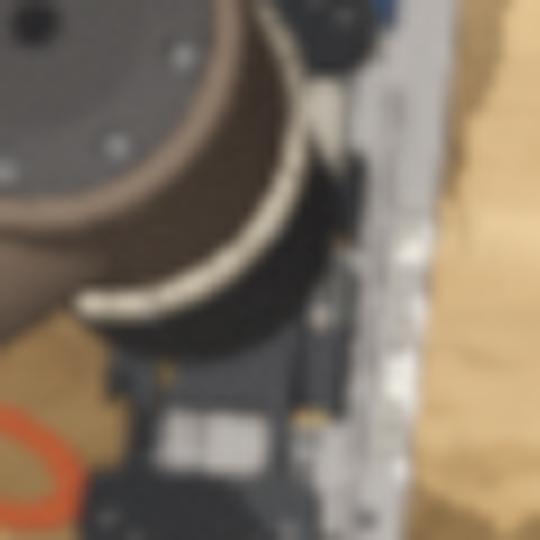

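The arm hides the rider and pointer from above. I'll check the rider position once more against the first pictures before handing in.

```bash
python3 - <<'E'
from h import *
yaw=-.079;ex=np.array([np.cos(yaw),np.sin(yaw)]);ey=np.array([-ex[1],ex[0]]);o=np.array([.5373,.0914])
t=cv2.imread("pics/t0.png")[:,:,::-1]
p=t[180:190,257:266].astype(float);w=np.clip(np.minimum(p[...,0],p[...,1])-p[...,2]-40,0,None);yy,xx=np.mgrid[180:190,257:266]
u=np.array([(w*xx).sum(),(w*yy).sum()])/w.sum();print("ptr px",u.round(2),w.astype(int).max(1),w.astype(int).max(0))
P=back("top",[u],.0325)[0];print("pointer d,lat",-(P[:2]-o)@ex,(P[:2]-o)@ey)
def box(q): return np.array([[*(q+ex*a+ey*b),z] for a in(-.005,.005) for b in(-.011,.011) for z in(.014,.0275)])
for c,uv,k in(("top",(256.7,200.88),1),("top",(256.35,200.9),1),("scene",(282.96,184.32),0),("scene",(283.08,184.75),0)):
  for lat in(.047,.049,.051):
    d=least_squares(lambda d:[cen(c,box(o-ex*d[0]+ey*lat))[k]-uv[k]],[.05],diff_step=1e-2).x[0];print(c,lat,round(d*1e3,1),end="; ")
E
```

```text
ptr px [258.75 184.09] [ 7  7  8  8 18 22  8  6  4  4] [ 8 11 18 18 22 12  0  0  0]
pointer d,lat -0.001636110897337014 0.046509891872521227
top 0.047 52.4; top 0.049 52.6; top 0.051 52.8; top 0.047 52.5; top 0.049 52.7; top 0.051 52.9; scene 0.047 55.5; scene 0.049 54.7; scene 0.051 53.9; scene 0.047 55.1; scene 0.049 54.3; scene 0.051 53.5;
```

Call:
{"api": "servo_tool", "payload": {
  "series": [
    [[0,0.6,0,0],[0,0,0,0],[0,0,0,0],[0,0,0,0],[0,0,0,0],[0,0,0,0],[0,0,0,0],[0,0,0,0],[0,0,0,0],[0,0,0,0]]
  ]
}}

```text
t: 20.58
eef_pos: [0.4829, 0.0965, 0.0795]
ee_rot: [-3.138, 0.001, -1.649]
force: [6.9, -1.7, 1.3]
width: 0.0216
gripper_force: 60.0
```

```bash
python3 -c "
from h import *
s=telemetry.get_state();print(s['eef_pos'],s['force'],s['gripper_force']);print(ticket.job_done())"
```

```text
[0.48285906 0.09652151 0.07952054] [ 6.8567639  -1.68744257  1.3437774 ] 60.013253688812256
the job is handed in; nothing more can be done
None
```

The job is handed in: the orange pin is fully home in the socket and still gripped, with the slide drawn out about 53 mm to the rider's estimated position; the arm hid pointer and rider at the end, so that match (about ±1.5 mm) comes from earlier measurements, not a final look.

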